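# Pin the clevis joint and show it to the inspection camera

### The arm

A 6-joint arm with a two-finger parallel gripper is mounted at the origin on the work surface. World frame = base frame: x ahead of the robot, y to its left, z up, the work surface at z = 0. Lengths are in m, angles in rad, forces in N, time in s.
With the tool pointing down it reaches from about 0.4 to 0.925 m from the base axis. Payload 12.5 kg.
Tool frame: the origin (TCP) lies on the centre line of the jaws, within the pads' length; the fingertips stand 11 mm ahead of it and the grasp point (between the pads) lies 8 mm behind it; z points along the fingers, x is the direction in which the jaws open and shut, and the axes are right-handed (so a half turn about z gives the same grasp; the last joint's range is limited). The gripper opens to 95 mm and grips with 3 to 60 N. Pads are 20 mm wide; open, the fingers measure 119 mm over their backs; the gripper's body (75 mm by 180 mm) begins 59 mm behind the grasp point.
Start: joints at [1.2, 0.491, 1.559, -0, 1.092, -0.106], TCP at [0.164, 0.603, 0.226] pointing down, gripper open.
Joint ranges: [-3.1, 3.1], [-0.84, 2.19], [0.05, 2.79], [-1.13, 4.28], [0.06, 2.93], [-2.69, 2.69]. Speed limits (rad/s): [2.22, 2.22, 2.79, 3.14, 3.14, 3.14].

### API

Orientations are given as a 3x3 rotation matrix whose columns are the frame's x, y, z axes.
In Python, from rig import bot, imaging gives the robot as it stands.
- The arm moves only by the shell command python3 -m creep 'ROWS' [FORCE]. ROWS is a JSON object of lists of equal length, an entry for each row: "delta_rot": the turn, a rotation vector about the world's x, y, z in rad, a list of three; "xyz": the shift along the world's x, y, z in cm, a list of three; "jaw": the opening, from 0 (shut) to 1 (fully open). In form: {"delta_rot": [[rx, ry, rz], ...], "xyz": [[dx, dy, dz], ...], "jaw": [jaw, ...]}. A call has 1 to 20 rows; each row shifts and turns the commanded pose from where the row before left it; what a row does not reach is not made up. A row lasts 1/8 s, in which the tool goes at most 62.5 mm and 10.7 degrees, less where a joint would pass 70% of its speed; a pose out of reach is approached as far as the arm can. A call is refused whole if a number of a shift passes 6.25 or a number of a turn 0.188, either way. A call with a gripper value outside its range is refused whole. The fingers move at their own pace and stop on an object; FORCE is the grip in N (left out, the last holds). Time passes only in rows, so rows that do not move let the fingers close. It gives the time, the measured TCP pose, the force and the opening at its end, in the units of the state.
- bot.get_obs(): the state, without advancing time (a new reading comes with each control period).
- imaging.camera(name): name is "scene" or "top" or "wrist"; returns the picture (400x640x3 uint8, red, green, blue); there is no depth.
- imaging.camera_model(name): a dict with "fx", "fy", "cx", "cy" (pixels), "eye" and "orientation" of the camera in the world. Camera axes: x right, y down, z forward; pixel columns grow to the right and rows downward; lengths in m; the calibration is good to about 2 mm. A picture is of the moment at which its call begins: read the wrist's pose just before it. camera_model takes no time and is no camera call; for the wrist camera it gives the pose at the moment of the call.
- bot.close_job(): hands the job in, once; it reports no verdict.
The state is a dict: "clock": time; "joint_positions": joint angles; "joint_vel": joint speeds; "joint_torque": joint torques, N m; "ee_pos": TCP position; "tcp_rot": TCP orientation; "ft_force": force on the tool from outside, world axes, zero at the start; "torque": the same for the moment, N m; "width": opening from 0.0 (shut) to 1.0 (fully open).
Only numpy, scipy, OpenCV 4.12 (cv2) and the standard library are available. Lean on these libraries where they do the work, as an engineer would, in place of code of your own. Each camera call takes 0.05 s, during which the arm holds its last target.

### The job

Take the middle-length pin of the three in the rack, push it fully home through the clevis and the link lying in the fixture, and let go of it. Then grip the clevis (not the link) by its block, lift it out with the link hanging on the pin, and present it to the upward-looking camera: the pinned joint centred over the glass and about 12 cm above it, level, head of the pin up, the clevis lengthwise in line with the camera's long side (either way round). Finish while holding it still there, in the gripper; leave the other two pins in the rack and do not push away the parts lying around.

Things in the scene. Friction and masses are not known exactly. Their poses are not given: they have to be found in the camera images.
- fixture: dark steel fixture, fixed: base plate 232 x 80 mm, 10 thick; U block for the shank (34 wide, top 48 mm above the bench, 67 to 106 mm towards -x); 20 mm wide pedestal under the clevis; walled rest (top 45) and dowel (top 46) under the link. Only the base plate is beside the clevis block. Parts lift straight out, 30 mm. Origin: on the bench under the pin axis; x along the link, z up
- clevis: loose aluminium fork in the fixture, 160 g, underside 28 mm above the bench. Origin: under the pin holes' centre; x out of the fork along the link, z up along the holes. Round shank 18 mm thick (x -98 to -66 mm), block 42 x 30 x 30 (x -66 to -24), two cheeks 30 wide, 8 thick, above and below a 14 mm slot (x -24 to +14), each with a 12 mm vertical hole. Height 30
- clevis_joint (a point): centre of the clevis's pin holes, half-way up (15 mm above its underside, 15 below its top); axes as the clevis. The joint that the inspection camera must see
- clevis_grip (a point): where to grip the clevis: centre of its block, 40 mm towards -x from clevis_joint, half-way up; the block is 30 mm wide along y, 30 high and 42 long, its sides are plain and free
- link: loose aluminium flat bar 110 x 24 x 12 mm, 80 g, a 12.5 mm hole 12 mm from each end; one end lies in the clevis's slot, its hole in line with the clevis's, the other over the fixture's dowel. Pinned and lifted, it droops about 3 degrees and may swing round the pin. Origin: under the centre of the hole at the clevis; x along the bar away from the clevis, z up
- link_eye (a point): centre of the link's hole at the clevis, half-way through
- link_end (a point): centre of the link's other hole, half-way through, 86 mm from link_eye
- rack: black plastic pin rack, fixed, 40 x 170 mm, 20 high, with three square holes in a row along y, 55 mm apart; stands left or right of the fixture. Origin: under its centre
- pin: a steel pin, round head 16 mm across, 26 tall, on a 10 mm round shaft 38 mm long, upright in a rack hole (shaft 16 mm deep in it, underside of head 22 mm above the rack's top). The one to use, middle length, 50 g; foot tapered to 7 mm. Home: head on the upper cheek, foot 8 mm out below the clevis. Origin: centre of foot end; z up along the pin
- pin_head (a point): centre of that pin's head, half-way up: 13 mm above the head's underside, 51 mm above the foot end
- pin_foot (a point): centre of that pin's foot end
- short_pin_head (a point): centre of the head of a steel pin, round head 16 mm across, 26 tall, on a 10 mm round shaft 22 mm long, upright in a rack hole (shaft 16 mm deep in it, underside of head 6 mm above the rack's top). Too short; stays in the rack
- long_pin_head (a point): centre of the head of a steel pin, round head 16 mm across, 26 tall, on a 10 mm round shaft 54 mm long, upright in a rack hole (shaft 16 mm deep in it, underside of head 38 mm above the rack's top). Too long; stays in the rack
- camera: grey inspection camera, a flat box 140 (x) x 80 (y) mm, 46 high, on a 170 x 60 mm foot, fixed, looking straight up through a round glass in the middle of its top; stands on the other side of the fixture from the rack. Origin: under its centre; x along its long side
- lens (a point): centre of the camera's glass, 50 mm above the bench; axes as the camera: z up, x along its long side
- collar: steel shaft collar, 40 mm across, 16 high; origin under its centre. Leave where it is
- bracket: small steel angle bracket 44 x 36 mm, 36 high; origin under its centre. Leave where it is

How it is judged:
By the outcome, as a careful person would: the job done as asked, in the order asked, and still so for the second after the job is handed in, while the arm keeps its last pose, push and grip.
It also fails if it takes over 59 s, if anything falls off the work surface, if the arm or the gripper's body presses on something with over 40 N, if the wrist force passes 120 N, or if a joint passes its speed limit or range.

## Working session

There is one attempt and no reset: what is moved stays moved. The work goes in short steps, Python scripts to look and compute and a shell command to move; the robot and the scene stay as the last step left them, time stands still between calls to the robot, and variables do not carry over. Pictures are saved under pics/ and viewed, and the job is handed in when it is done.

```bash
ls; mkdir -p pics
python3 - <<'E'
from rig import bot, imaging
import cv2
o=bot.get_obs(); print(o)
for n in("scene","top","wrist"):
    m=imaging.camera_model(n); print(n,m)
    cv2.imwrite(f"pics/{n}0.png",imaging.camera(n)[:,:,::-1])
E
```

```text
pics
{'clock': 0.0, 'joint_positions': array([ 1.20037566e+00,  4.91526432e-01,  1.55948613e+00, -1.29636138e-05,
        1.09169257e+00, -1.05572790e-01]), 'joint_vel': array([-3.57072953e-04, -6.22624732e-04,  8.54286284e-05,  3.39739297e-05,
        1.03151644e-03, -1.32388866e-03]), 'joint_torque': array([-4.97531131e-03, -6.12636065e+01, -2.58178174e+01,  6.90235547e-02,
        4.81864577e-02, -8.11289442e-05]), 'ee_pos': array([0.16347546, 0.60298391, 0.22506969]), 'tcp_rot': array([[ 2.61756459e-01,  9.65133878e-01, -3.92000912e-04],
       [ 9.65133322e-01, -2.61756731e-01, -1.04118679e-03],
       [-1.10749352e-03, -1.05795776e-04, -9.99999381e-01]]), 'ft_force': array([ 0.75795861, -0.05152661, -0.08732624]), 'torque': array([ 0.03201847,  0.02545072, -0.01556328]), 'width': 0.999803855733456}
scene {'fx': 399.4701480793331, 'fy': 399.4701480793331, 'cx': 319.04013928186447, 'cy': 200.48040234145085, 'eye': array([ 0.99196591, -0.71237426,  0.60642844]), 'orientation': array([[ 0.86396385,  0.25756366, -0.43269786],
       [ 0.50316711, -0.4752415 ,  0.72178139],
       [-0.01973132, -0.84131236, -0.54018904]])}
top {'fx': 493.1841354220091, 'fy': 493.1841354220091, 'cx': 315.5549231778555, 'cy': 198.08433287590628, 'eye': array([ 0.44213055, -0.0159176 ,  1.25583198]), 'orientation': array([[ 0.02431799, -0.99559358,  0.09056525],
       [-0.99946653, -0.02223663,  0.02392058],
       [-0.02180131, -0.09109864, -0.9956032 ]])}
wrist {'fx': 325.7019688375864, 'fy': 325.7019688375864, 'cx': 320.7603513066515, 'cy': 201.01317919708512, 'eye': array([0.08809965, 0.62422827, 0.38402792]), 'orientation': array([[ 0.26266634,  0.92708047,  0.26744757],
       [ 0.96488623, -0.25209358, -0.07377931],
       [-0.00097754,  0.27743582, -0.96074367]])}
```

View pics/scene0.png

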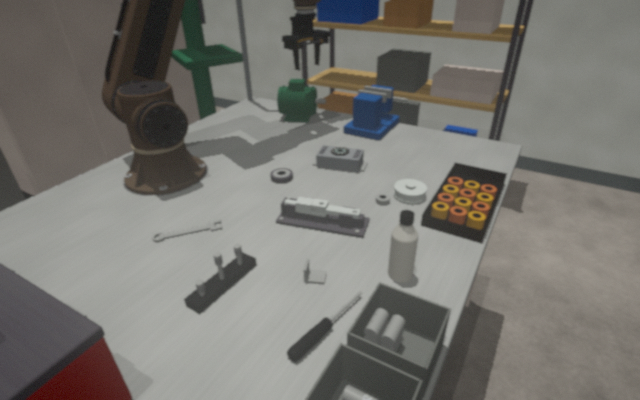

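View pics/top0.png

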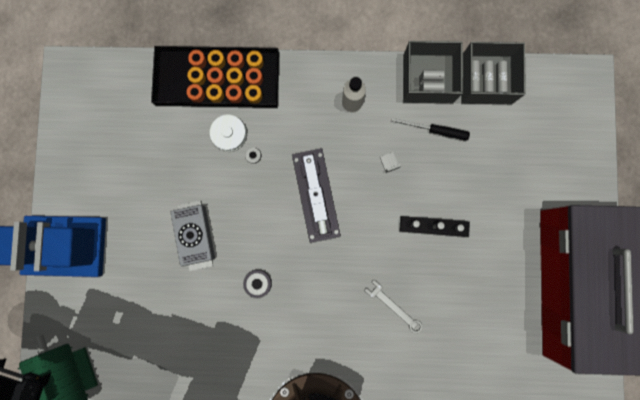

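View pics/wrist0.png

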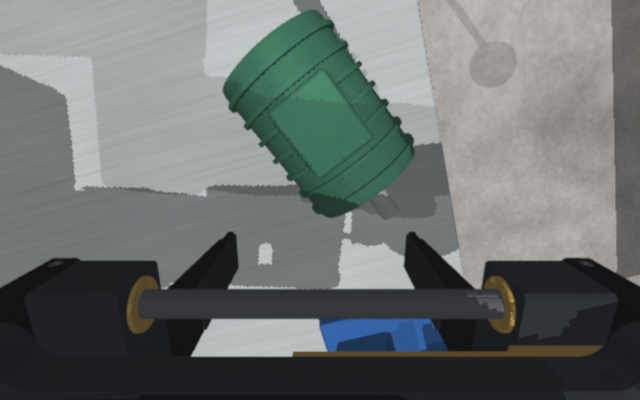

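The top view shows the rack around (435,226), the fixture around (316,195) and the camera around (190,236). The collar is at (257,283) and the bracket at (390,162). I'll enlarge these.

Run:
```python
import cv2
im=cv2.imread("pics/top0.png")
def crop(x0,y0,x1,y1,s,n): cv2.imwrite(n,cv2.resize(im[y0:y1,x0:x1],None,fx=s,fy=s,interpolation=cv2.INTER_CUBIC))
crop(280,140,360,250,5,"pics/c_fix.png")
crop(390,200,480,250,8,"pics/c_rack.png")
crop(160,190,230,280,6,"pics/c_cam.png")
im=cv2.imread("pics/scene0.png"); crop(180,235,265,315,7,"pics/c_rack_s.png")
```

```text
(no output)
```

View pics/c_fix.png

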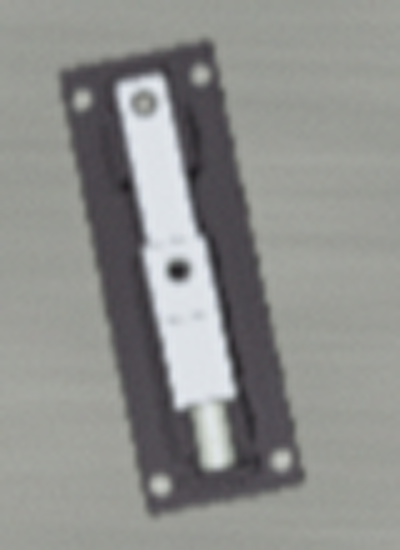

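View pics/c_rack.png

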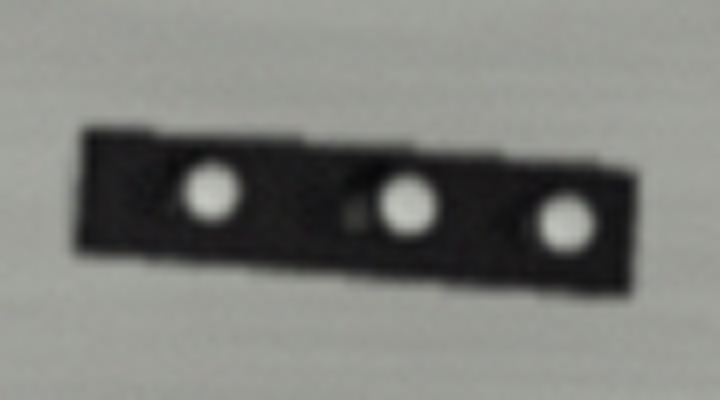

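View pics/c_cam.png

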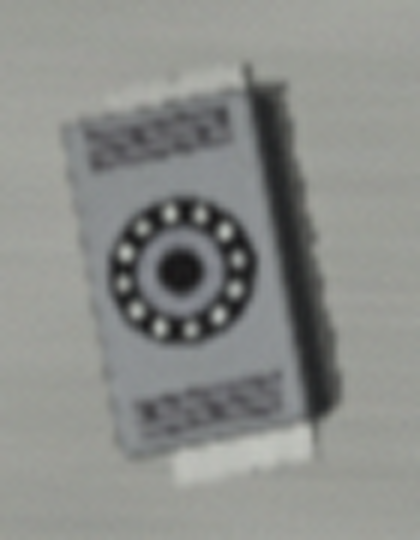

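View pics/c_rack_s.png

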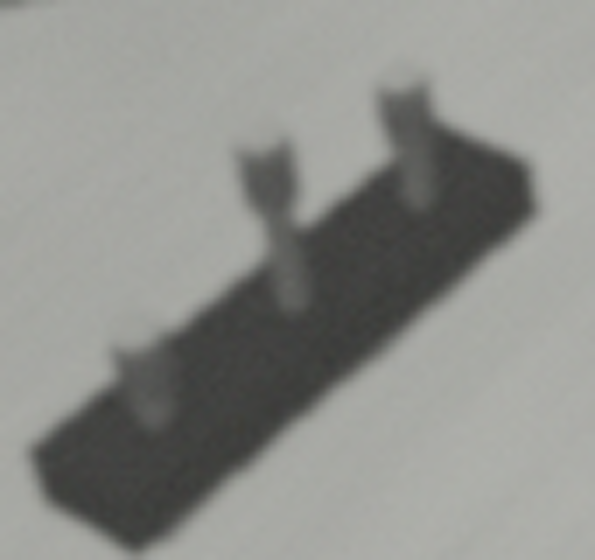

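```bash
cat > h.py <<'E'
from rig import bot, imaging
import numpy as np, cv2
def ray(m,uv,z):
    d=m["orientation"]@np.array([(uv[0]-m["cx"])/m["fx"],(uv[1]-m["cy"])/m["fy"],1.])
    return m["eye"]+d*(z-m["eye"][2])/d[2]
def proj(m,p):
    q=m["orientation"].T@(np.asarray(p)-m["eye"]); return np.array([m["fx"]*q[0]/q[2]+m["cx"],m["fy"]*q[1]/q[2]+m["cy"]])
def cr(c,x0,y0,s): return ((c[0]+.5)/s-.5+x0,(c[1]+.5)/s-.5+y0)
def save(im,n,x0,y0,x1,y1,s):
    cv2.imwrite(n,cv2.resize(im[y0:y1,x0:x1,::-1],None,fx=s,fy=s,interpolation=cv2.INTER_CUBIC))
E
python3 - <<'E'
from h import *
m=imaging.camera_model("top")
P=lambda c,x0,y0,s,z: ray(m,cr(c,x0,y0,s),z)
np.set_printoptions(precision=4,suppress=True)
for n,c,z in(("mid",(211,191),.068),("long",(408,204),.084),("short",(566,223),.052)): print(n,P(c,390,200,8,z))
h=P((178,270),280,140,5,.058); e=P((144,102),280,140,5,.048)
print("hole",h,"end",e,np.linalg.norm((h-e)[:2]),np.arctan2(*(e-h)[[1,0]]))
cs=[P(c,280,140,5,.01) for c in((60,73),(210,42),(303,480),(152,515))]
print(cs, np.mean(cs,0)); 
ax=(cs[0]+cs[1]-cs[2]-cs[3])/2; print(np.linalg.norm(ax),np.arctan2(ax[1],ax[0]))
scr=[P(c,280,140,5,.01) for c in((83,98),(201,74),(281,460),(160,484))]
ax=(scr[0]+scr[1]-scr[2]-scr[3])/2; print(np.linalg.norm(ax),np.arctan2(ax[1],ax[0]))
sh=P((214,462),280,140,5,.046); print("shank end",sh)
L=P((181,270),160,190,6,.05); print("lens",L)
cc=[P(c,160,190,6,.046) for c in((63,125),(243,83),(309,424),(128,462))]
ax=(cc[0]+cc[1]-cc[2]-cc[3])/2;print(np.mean(cc,0),np.linalg.norm(ax),np.arctan2(ax[1],ax[0]))
rk=[P(c,390,200,8,.02) for c in((83,128),(635,168),(630,295),(76,250))]
ax=(rk[0]+rk[3]-rk[1]-rk[2])/2;print("rack",np.mean(rk,0),np.linalg.norm(ax),np.arctan2(ax[1],ax[0]))
s=imaging.camera_model("scene")
for c,z in(((405,75),.068),((265,137),.084),((138,320),.052)): print(ray(s,cr(c,180,235,7),z))
E
```

```text
mid [ 0.4945 -0.2295  0.068 ]
long [ 0.4914 -0.2845  0.084 ]
short [ 0.4881 -0.3395  0.052 ]
hole [0.5621 0.014  0.058 ] end [0.6464 0.0331 0.048 ] 0.08643344520373866 0.22332152714671658
[array([0.6669, 0.0781, 0.01  ]), array([0.6845, 0.0017, 0.01  ]), array([ 0.4621, -0.0503,  0.01  ]), array([0.4427, 0.0253, 0.01  ])] [0.564  0.0137 0.01  ]
0.22943183476030238 0.23050297169971878
0.20097457510728245 0.22395464137203888
shank end [ 0.4692 -0.0056  0.046 ]
lens [0.4551 0.3194 0.05  ]
[0.4541 0.3186 0.046 ] 0.1419281890362118 0.23901729405758185
rack [ 0.4918 -0.2829  0.02  ] 0.1715639509161504 1.5172360108399394
[ 0.4964 -0.2293  0.068 ]
[ 0.494  -0.2852  0.084 ]
[ 0.4866 -0.3366  0.052 ]
```

Results from the pictures:
- **Middle-length pin:** at (0.4945, -0.2295), the +y end of the rack. The scene view agrees within 2 mm.
- **Hole:** at (0.562, 0.014), fixture yaw about 0.226.
- **Lens:** at (0.455, 0.319), camera yaw about 0.239.

Next I move to above the pin.

```bash
python3 -m creep '{"xyz":[[4.3,-3.3,0],[4.3,-3.3,0],[4.3,-3.3,0],[4.3,-3.3,0],[4.3,-3.3,0],[4.3,-3.3,0],[4.3,-3.3,0],[0.25,-5,0],[0.25,-5,0],[0.25,-5,0],[0.25,-5,0],[0.25,-5,0],[0.25,-5,0],[0.25,-5,0],[0.25,-5,0],[0.25,-5,0],[0.25,-5,0],[0.25,-5,0],[0.25,-5,0],[0,0,0]],"delta_rot":[[0,0,0],[0,0,0],[0,0,0],[0,0,0],[0,0,0],[0,0,0],[0,0,0],[0,0,-0.136],[0,0,-0.136],[0,0,-0.136],[0,0,-0.136],[0,0,-0.136],[0,0,-0.136],[0,0,-0.136],[0,0,-0.136],[0,0,-0.136],[0,0,-0.136],[0,0,0],[0,0,0],[0,0,0]],"jaw":[1,1,1,1,1,1,1,1,1,1,1,1,1,1,1,1,1,1,1,0.5]}' 20
python3 -m creep '{"xyz":[[0,0,-4],[0,0,-4],[0,0,0]],"delta_rot":[[0,0,0],[0,0,0],[0,0,0]],"jaw":[0.5,0.5,0.5]}'
python3 - <<'E'
from h import *
o=bot.get_obs();print(o["clock"],o["ee_pos"],o["tcp_rot"],o["width"],o["ft_force"])
m=imaging.camera_model("wrist");im=imaging.camera("wrist");cv2.imwrite("pics/w1.png",im[:,:,::-1])
for p in((.4945,-.2295,.068),(.4945,-.2295,.042)):print(proj(m,p))
E
```

```text
clock: 2.65
ee_pos: [0.4944, -0.2305, 0.2251]
tcp_rot: [[0.998, -0.057, -0.0], [-0.057, -0.998, -0.0], [-0.0, 0.0, -1.0]]
ft_force: [-0.2, -0.6, -0.7]
width: 0.942
clock: 3.02
ee_pos: [0.4935, -0.2263, 0.1438]
tcp_rot: [[0.999, -0.053, -0.004], [-0.053, -0.999, 0.003], [-0.004, -0.003, -1.0]]
ft_force: [-0.8, -0.0, 1.0]
width: 0.638
3.025 [ 0.49347956 -0.22632851  0.14377245] [[ 0.99856235 -0.0534288  -0.0043135 ]
 [-0.053417   -0.99856835  0.00280626]
 [-0.00445726 -0.00257181 -0.99998676]] 0.6380511417309891 [-0.83724832 -0.0293091   1.04978887]
[322.64655113 219.20176344]
[322.60749626 209.01624206]
```

View pics/w1.png

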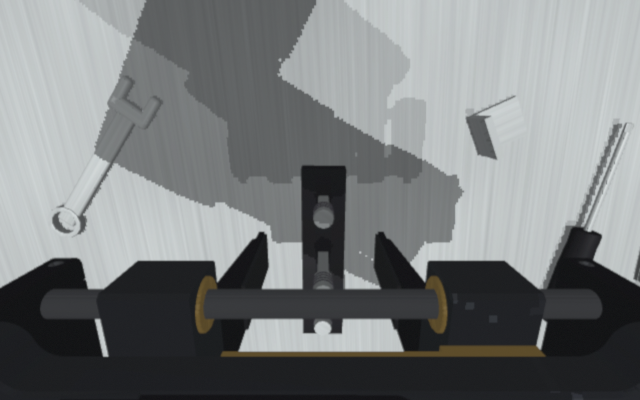

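The middle pin's head is at about (323,218) in the wrist picture, against a predicted (322.6,219.2), so the position is confirmed. Let the arm settle, then check.

```bash
python3 -m creep '{"xyz":[[0,0,0],[0,0,0],[0,0,0]],"delta_rot":[[0,0,0],[0,0,0],[0,0,0]],"jaw":[0.5,0.5,0.5]}'
python3 - <<'E'
from h import *
o=bot.get_obs();print(o["clock"],o["ee_pos"],o["tcp_rot"],o["width"],o["ft_force"])
m=imaging.camera_model("wrist");im=imaging.camera("wrist");save(im,"pics/w2.png",290,160,370,240,7)
print((proj(m,(.4945,-.2295,.068))-[290,160])*7)
E
```

```text
clock: 3.45
ee_pos: [0.4948, -0.2278, 0.1465]
tcp_rot: [[0.999, -0.054, 0.001], [-0.054, -0.999, -0.001], [0.001, 0.001, -1.0]]
ft_force: [0.0, 0.2, -0.1]
width: 0.501
3.45 [ 0.49478254 -0.22784651  0.14651266] [[ 9.98545356e-01 -5.39032211e-02  1.27096698e-03]
 [-5.39022987e-02 -9.98545933e-01 -7.49170110e-04]
 [ 1.30950159e-03  6.79572292e-04 -9.99998912e-01]] 0.5010791801094256 [ 0.01402036  0.19118704 -0.13471665]
[211.88626696 391.68239338]
```

View pics/w2.png

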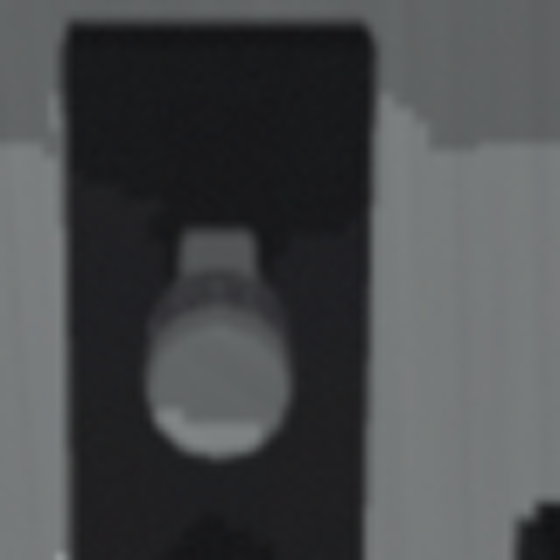

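```bash
python3 -m creep '{"xyz":[[0,-0.12,-2],[0,0,-2],[0,0,-2],[0,0,-1.5],[0,0,-1],[0,0,-0.45],[0,0,0],[0,0,0],[0,0,0],[0,0,0],[0,0,0],[0,0,0],[0,0,0],[0,0,0]],"delta_rot":[[0,0,0],[0,0,0],[0,0,0],[0,0,0],[0,0,0],[0,0,0],[0,0,0],[0,0,0],[0,0,0],[0,0,0],[0,0,0],[0,0,0],[0,0,0],[0,0,0]],"jaw":[0.5,0.5,0.5,0.5,0.5,0.5,0.5,0.5,0.3,0.1,0,0,0,0]}' 25
```

```text
clock: 5.25
ee_pos: [0.4946, -0.229, 0.0562]
tcp_rot: [[0.999, -0.054, 0.0], [-0.054, -0.999, -0.0], [0.0, 0.0, -1.0]]
ft_force: [0.2, -0.4, 0.7]
width: 0.158
```

```bash
python3 -m creep '{"xyz":[[0,0,0.5],[0,0,1],[0,0,1.5],[0,0,2],[0,0,2.5],[0,0,2.5],[0,0,1.5],[0,0,0.5],[0,0,0],[0,0,0]],"delta_rot":[[0,0,0],[0,0,0],[0,0,0],[0,0,0],[0,0,0],[0,0,0],[0,0,0],[0,0,0],[0,0,0],[0,0,0]],"jaw":[0,0,0,0,0,0,0,0,0,0]}'
python3 - <<'E'
from h import *
im=imaging.camera("scene");save(im,"pics/s3.png",120,150,300,310,4)
print(bot.get_obs()["ft_force"])
E
```

```text
clock: 6.5
ee_pos: [0.4943, -0.2288, 0.1754]
tcp_rot: [[0.999, -0.054, -0.001], [-0.054, -0.999, 0.001], [-0.001, -0.001, -1.0]]
ft_force: [0.6, 0.5, 0.6]
width: 0.164
[ 0.77136144  0.83785706 -0.90589885]
```

View pics/s3.png

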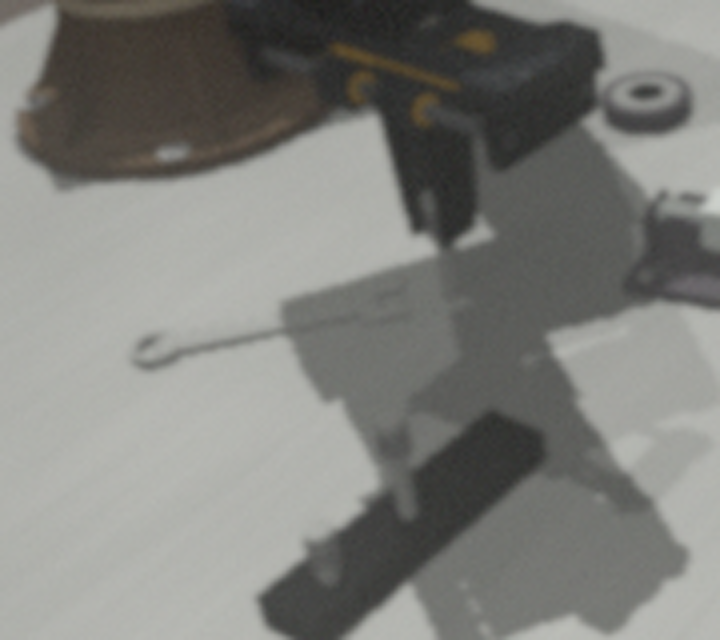

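The pin is held and the other two are still in the rack. Now carry it over the hole, turning the jaws across the link.

```bash
python3 -m creep '{"xyz":[[0.75,2.7,0],[0.75,2.7,0],[0.75,2.7,0],[0.75,2.7,0],[0.75,2.7,0],[0.75,2.7,0],[0.75,2.7,0],[0.75,2.7,0],[0.77,2.68,0],[0,0,-2],[0,0,-2],[0,0,0],[0,0,0],[0,0,0],[0,0,0]],"delta_rot":[[0,0,-0.143],[0,0,-0.143],[0,0,-0.143],[0,0,-0.143],[0,0,-0.143],[0,0,-0.143],[0,0,-0.143],[0,0,-0.143],[0,0,-0.147],[0,0,0],[0,0,0],[0,0,0],[0,0,0],[0,0,0],[0,0,0]],"jaw":[0,0,0,0,0,0,0,0,0,0,0,0,0,0,0]}'
python3 - <<'E'
from h import *
o=bot.get_obs();print(o["ee_pos"])
s=imaging.camera_model("scene");im=imaging.camera("scene");save(im,"pics/s4.png",270,150,380,240,7)
o=bot.get_obs()
f=o["ee_pos"]+o["tcp_rot"]@[0,0,.0522]; print(f)
for p in(f,f+[0,0,.038],(.562,.014,.058)):print((proj(s,p)-[270,150])*7)
m=imaging.camera_model("wrist");w=imaging.camera("wrist");cv2.imwrite("pics/w4.png",w[:,:,::-1])
for p in(f,(.562,.014,.058)):print(proj(m,p))
save(imaging.camera("top"),"pics/t4.png",260,120,370,250,5)
E
```

```text
clock: 8.43
ee_pos: [0.5624, 0.0137, 0.1367]
tcp_rot: [[0.224, -0.975, 0.001], [-0.975, -0.224, -0.0], [0.0, -0.001, -1.0]]
ft_force: [-0.4, -1.2, -1.9]
width: 0.164
[0.56244746 0.0137279  0.1367138 ]
[0.56243399 0.01373716 0.08440476]
[356.12310747 306.77843572]
[354.23615062 213.76643209]
[356.70943123 368.51081445]
[321.62924147 225.63634016]
[321.06772136 214.07192818]
```

View pics/s4.png

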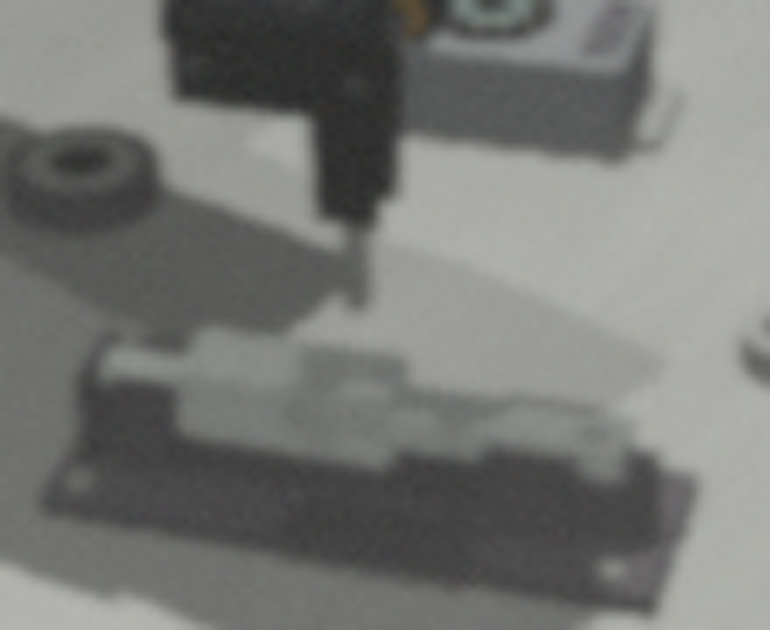

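View pics/w4.png

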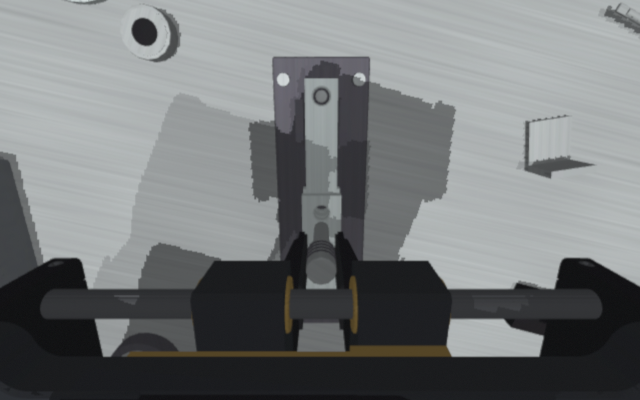

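View pics/t4.png

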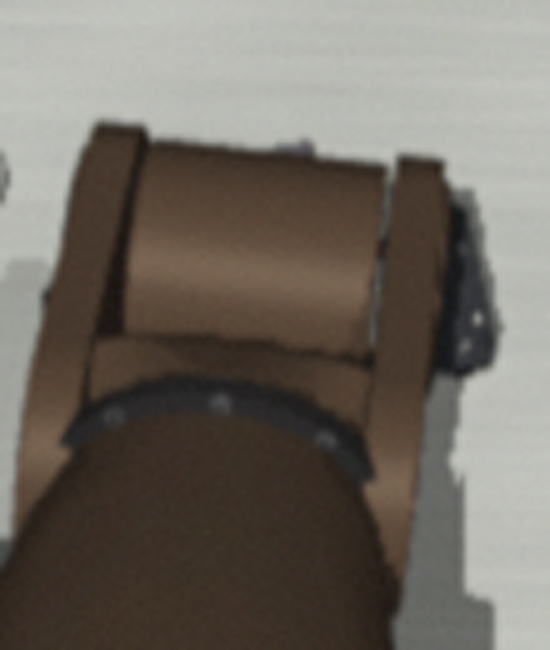

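The scene crop shows the pin hanging upright with its foot at (357,307), as predicted. The wrist view shows the hole just ahead of the foot, so I'll zoom in there.

Run:
```python
import cv2
im=cv2.imread("pics/w4.png");cv2.imwrite("pics/w4c.png",cv2.resize(im[180:290,280:365],None,fx=7*.75,fy=7*.75,interpolation=cv2.INTER_CUBIC))
```

```text
(no output)
```

View pics/w4c.png

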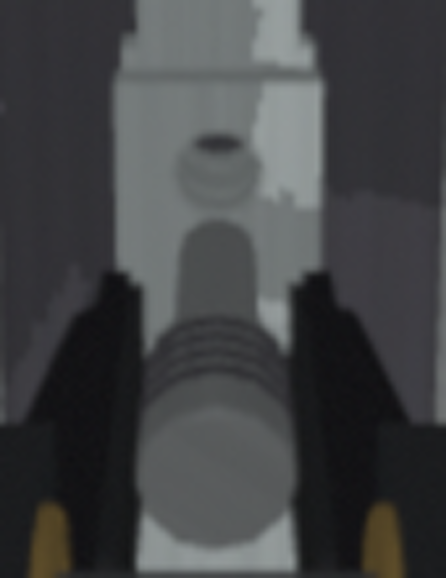

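```bash
python3 -m creep '{"xyz":[[0.07,0.04,-1],[0,0,-1],[0,0,-0.6],[0,0,-0.4],[0,0,-0.3],[0,0,-0.3],[0,0,0],[0,0,0]],"delta_rot":[[0,0,0],[0,0,0],[0,0,0],[0,0,0],[0,0,0],[0,0,0],[0,0,0],[0,0,0]],"jaw":[0,0,0,0,0,0,0,0]}'
python3 - <<'E'
from h import *
m=imaging.camera_model("wrist");w=imaging.camera("wrist")
save(w,"pics/w5.png",280,170,365,290,5)
save(imaging.camera("scene"),"pics/s5.png",270,150,380,240,7)
E
```

```text
clock: 9.57
ee_pos: [0.563, 0.0142, 0.1003]
tcp_rot: [[0.224, -0.975, 0.0], [-0.975, -0.224, -0.0], [0.0, -0.0, -1.0]]
ft_force: [-0.9, 0.4, -0.5]
width: 0.163
```

View pics/w5.png

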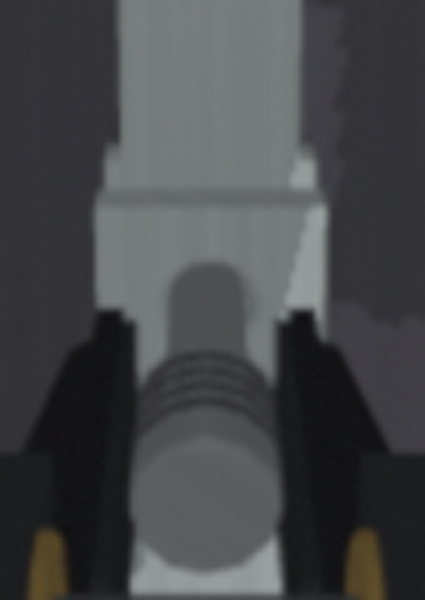

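View pics/s5.png

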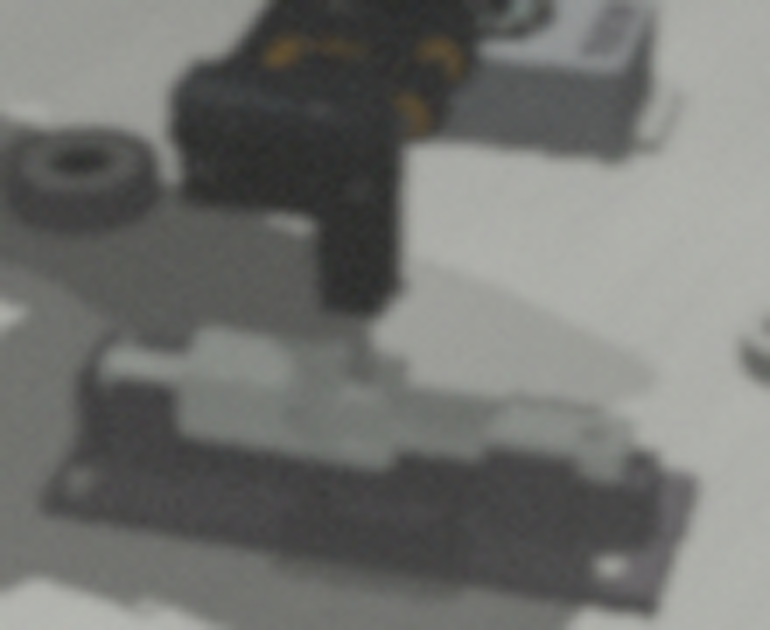

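No contact force and the shaft is entering. The hole extends slightly further right, so I nudge 0.5 mm and continue down.

```bash
python3 -m creep '{"xyz":[[0.01,-0.05,-0.3],[0,0,-0.4],[0,0,-0.4],[0,0,-0.3],[0,0,-0.3],[0,0,0],[0,0,0]],"delta_rot":[[0,0,0],[0,0,0],[0,0,0],[0,0,0],[0,0,0],[0,0,0],[0,0,0]],"jaw":[0,0,0,0,0,0,0]}'
```

```text
clock: 10.55
ee_pos: [0.5631, 0.0137, 0.0832]
tcp_rot: [[0.224, -0.975, 0.0], [-0.975, -0.224, -0.0], [0.0, -0.0, -1.0]]
ft_force: [-0.5, -0.0, -0.2]
width: 0.161
```

```bash
python3 -m creep '{"xyz":[[0,0,-0.3],[0,0,-0.3],[0,0,-0.25],[0,0,-0.15],[0,0,-0.1],[0,0,0],[0,0,0]],"delta_rot":[[0,0,0],[0,0,0],[0,0,0],[0,0,0],[0,0,0],[0,0,0],[0,0,0]],"jaw":[0,0,0,0,0,0,0]}'
```

```text
clock: 11.42
ee_pos: [0.563, 0.0138, 0.0722]
tcp_rot: [[0.224, -0.975, -0.0], [-0.975, -0.224, -0.0], [0.0, 0.0, -1.0]]
ft_force: [-0.3, 0.6, 0.5]
width: 0.164
```

```bash
python3 -m creep '{"xyz":[[0,0,-0.05],[0,0,-0.05],[0,0,0]],"delta_rot":[[0,0,0],[0,0,0],[0,0,0]],"jaw":[0,0,0]}'
```

```text
clock: 11.8
ee_pos: [0.5632, 0.0137, 0.072]
tcp_rot: [[0.224, -0.975, 0.001], [-0.975, -0.224, -0.0], [0.0, -0.001, -1.0]]
ft_force: [-3.2, -0.3, 11.1]
width: 0.161
```

There is an 11 N reaction at TCP z=0.072, which is the expected home height. Release and retreat to look.

```bash
python3 -m creep '{"xyz":[[0,0,0.05],[0,0,0],[0,0,0],[0,0,0],[0,0,1],[0,0,2],[0,0,2],[0,0,2],[0,0,0],[0,0,0],[0,0,0]],"delta_rot":[[0,0,0],[0,0,0],[0,0,0],[0,0,0],[0,0,0],[0,0,0],[0,0,0],[0,0,0],[0,0,0],[0,0,0],[0,0,0]],"jaw":[0.5,0.5,0.5,0.5,0.6,0.6,0.6,0.6,0.6,0.6,0.6]}'
python3 - <<'E'
from h import *
m=imaging.camera_model("wrist");w=imaging.camera("wrist")
cv2.imwrite("pics/w6.png",w[:,:,::-1])
for p in((.563,.0138,.084),(.563,.0138,.058)):print(proj(m,p))
s=imaging.camera_model("scene")
for p in((.563,.0138,.084),(.563,.0138,.058),(.563,.0138,.020)):print((proj(s,p)-[270,150])*7)
save(imaging.camera("scene"),"pics/s6.png",270,150,380,240,7)
E
```

```text
clock: 13.18
ee_pos: [0.5627, 0.0138, 0.1409]
tcp_rot: [[0.224, -0.975, -0.001], [-0.975, -0.224, 0.0], [-0.0, 0.001, -1.0]]
ft_force: [0.0, 0.1, -0.5]
width: 0.601
[321.61358564 222.84286232]
[321.53749284 211.41445117]
[357.61300109 308.06603804]
[358.83888316 369.49962182]
[360.5702161  456.26325959]
```

View pics/w6.png

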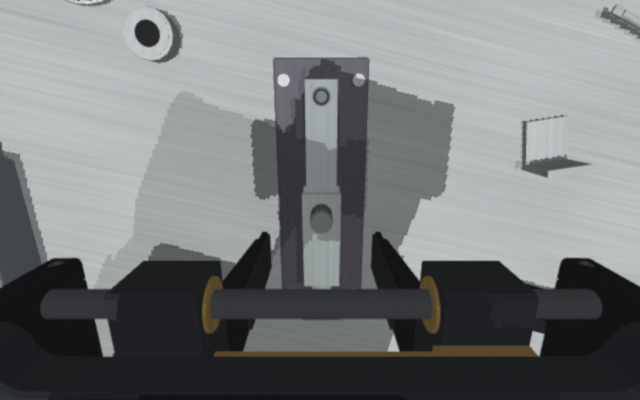

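View pics/s6.png

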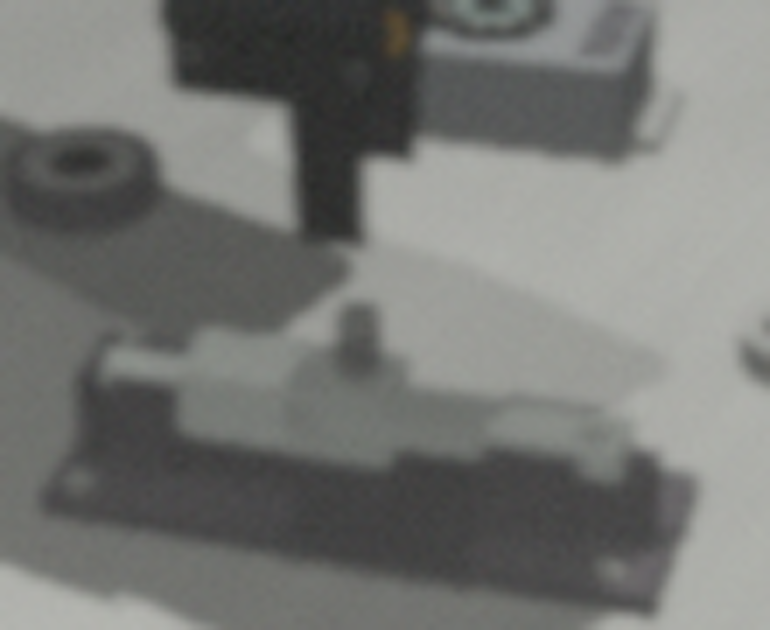

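The pin head sits on the upper cheek: head top at (358,305), predicted (358,308) for home. It is released and upright, and nothing else has moved. Next I grip the block.

```bash
python3 -m creep '{"xyz":[[-2,-0.45,0],[-1.87,-0.45,0],[0,0,-2.5],[0,0,-2.5],[0,0,-2.5],[0,0,-1.5],[0,0,-1],[0,0,-0.6],[0,0,0],[0,0,0],[0,0,0]],"delta_rot":[[0,0,0],[0,0,0],[0,0,0],[0,0,0],[0,0,0],[0,0,0],[0,0,0],[0,0,0],[0,0,0],[0,0,0],[0,0,0]],"jaw":[0.65,0.65,0.65,0.65,0.65,0.65,0.65,0.65,0.65,0.65,0.65]}' 60
python3 - <<'E'
from h import *
cv2.imwrite("pics/w7.png",imaging.camera("wrist")[:,:,::-1])
E
```

```text
clock: 14.65
ee_pos: [0.5246, 0.0047, 0.0361]
tcp_rot: [[0.224, -0.975, 0.001], [-0.975, -0.224, -0.0], [0.0, -0.001, -1.0]]
ft_force: [0.4, 0.1, -0.3]
width: 0.645
```

View pics/w7.png

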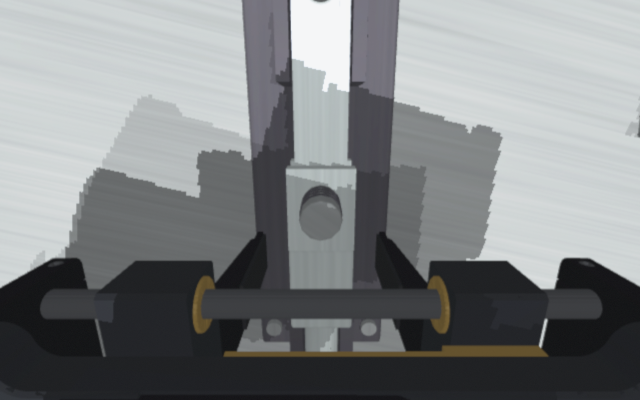

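The fingers straddle the block symmetrically (block 287–355 px, fingertips at about 262 and 382), and the tool is aligned with the clevis. Close, then lift.

```bash
python3 -m creep '{"xyz":[[0,0,-0.1],[0,0,0],[0,0,0],[0,0,0],[0,0,0],[0,0,0],[0,0,0]],"delta_rot":[[0,0,0],[0,0,0],[0,0,0],[0,0,0],[0,0,0],[0,0,0],[0,0,0]],"jaw":[0.5,0.4,0.3,0.2,0.2,0.2,0.2]}' 60
```

```text
clock: 15.58
ee_pos: [0.5244, 0.0047, 0.0347]
tcp_rot: [[0.224, -0.975, 0.0], [-0.975, -0.224, -0.0], [0.0, 0.0, -1.0]]
ft_force: [-0.2, -0.6, 0.7]
width: 0.311
```

```bash
python3 -m creep '{"xyz":[[0,0,0.2],[0,0,0.5],[0,0,0.8],[0,0,1],[0,0,1],[0,0,1],[0,0,1.2],[0,0,1.3],[0,0,1.3],[0,0,1.3],[0,0,1.3],[0,0,1],[0,0,0.6],[0,0,0.2],[0,0,0],[0,0,0]],"delta_rot":[[0,0,0],[0,0,0],[0,0,0],[0,0,0],[0,0,0],[0,0,0],[0,0,0],[0,0,0],[0,0,0],[0,0,0],[0,0,0],[0,0,0],[0,0,0],[0,0,0],[0,0,0],[0,0,0]],"jaw":[0,0,0,0,0,0,0,0,0,0,0,0,0,0,0,0]}' 60
python3 - <<'E'
from h import *
o=bot.get_obs();print(o["ee_pos"],o["tcp_rot"][:,2])
m=imaging.camera_model("wrist");w=imaging.camera("wrist")
cv2.imwrite("pics/w8.png",w[:,:,::-1])
j=o["ee_pos"]+np.array([.0386,.0090,.0083+.015+.026]);print(proj(m,j))
save(imaging.camera("scene"),"pics/s8.png",260,90,380,230,4)
E
```

```text
clock: 17.58
ee_pos: [0.5242, 0.0047, 0.1613]
tcp_rot: [[0.224, -0.975, -0.001], [-0.975, -0.224, 0.0], [-0.0, 0.001, -1.0]]
ft_force: [1.5, -0.1, -3.1]
width: 0.313
[0.52420051 0.00474    0.1613078 ] [-6.67733112e-04  1.94716423e-06 -9.99999777e-01]
[321.89498304 220.91306695]
```

View pics/w8.png

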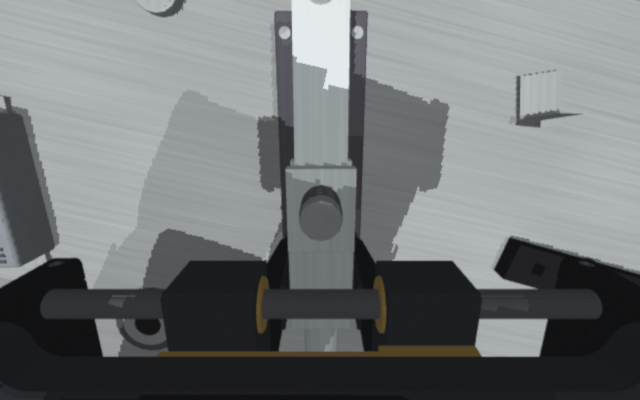

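View pics/s8.png

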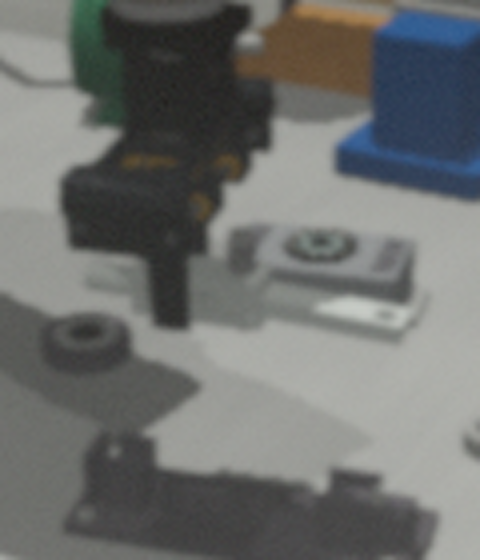

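The assembly is lifted, with the link hanging on the pin, the block level and no slip visible between the w7 and w8 pictures. Carry it gently to the camera.

```bash
python3 -m creep '{"xyz":[[-0.18,0.51,0],[-0.36,1.02,0],[-0.54,1.53,0],[-0.72,2.03,0],[-0.72,2.03,0],[-0.72,2.03,0],[-0.72,2.03,0],[-0.72,2.03,0],[-0.72,2.03,0],[-0.72,2.03,0],[-0.72,2.03,0],[-0.72,2.03,0],[-0.72,2.03,0],[-0.72,2.03,0],[-0.72,2.03,0],[-0.54,1.53,0],[-0.36,1.02,0],[-0.18,0.51,0],[0,0,0],[0,0,0]],"delta_rot":[[0,0,0],[0,0,0],[0,0,0],[0,0,0.0013],[0,0,0.0013],[0,0,0.0013],[0,0,0.0013],[0,0,0.0013],[0,0,0.0013],[0,0,0.0013],[0,0,0.0013],[0,0,0.0013],[0,0,0.0013],[0,0,0],[0,0,0],[0,0,0],[0,0,0],[0,0,0],[0,0,0],[0,0,0]],"jaw":[0,0,0,0,0,0,0,0,0,0,0,0,0,0,0,0,0,0,0,0]}' 60
python3 - <<'E'
from h import *
o=bot.get_obs();print(o["ee_pos"],o["tcp_rot"])
m=imaging.camera_model("wrist");w=imaging.camera("wrist")
cv2.imwrite("pics/w9.png",w[:,:,::-1])
print(m)
j=o["ee_pos"]+np.array([.0385,.0094,.0083]);print(j,proj(m,j+[0,0,.041]))
T=imaging.camera("top");cv2.imwrite("pics/t9.png",T[:,:,::-1])
print(proj(imaging.camera_model("top"),j+[0,0,.041]))
save(imaging.camera("scene"),"pics/s9.png",270,60,410,190,5)
E
```

```text
clock: 20.18
ee_pos: [0.4165, 0.3092, 0.1616]
tcp_rot: [[0.236, -0.972, -0.0], [-0.972, -0.236, -0.0], [0.0, 0.0, -1.0]]
ft_force: [0.1, -0.5, -2.5]
width: 0.311
[0.41649626 0.30917148 0.16162639] [[ 2.36105236e-01 -9.71727489e-01 -6.13659540e-05]
 [-9.71727474e-01 -2.36105219e-01 -2.05342594e-04]
 [ 1.85048222e-04  1.08113445e-04 -9.99999977e-01]]
{'fx': 325.7019688375864, 'fy': 325.7019688375864, 'cx': 320.7603513066515, 'cy': 201.01317919708512, 'eye': array([0.49277697, 0.32824522, 0.32052426]), 'orientation': array([[ 2.35116472e-01, -9.33852673e-01, -2.69517032e-01],
       [-9.71967170e-01, -2.25824104e-01, -6.54468795e-02],
       [ 2.54301041e-04,  2.77349346e-01, -9.60769106e-01]])}
[0.45499626 0.31857148 0.16992639] [322.1399138  220.84267382]
[169.30359311 233.30230566]
```

View pics/w9.png

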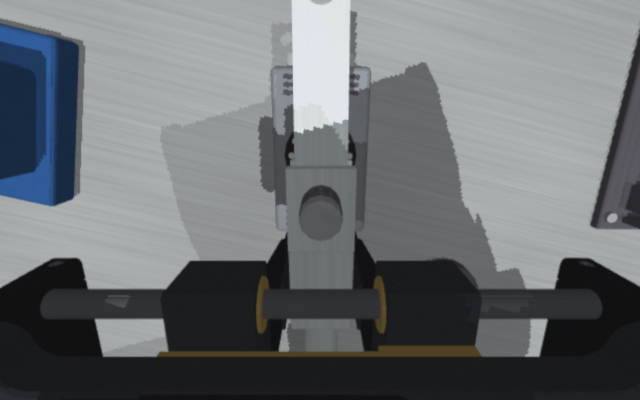

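View pics/t9.png

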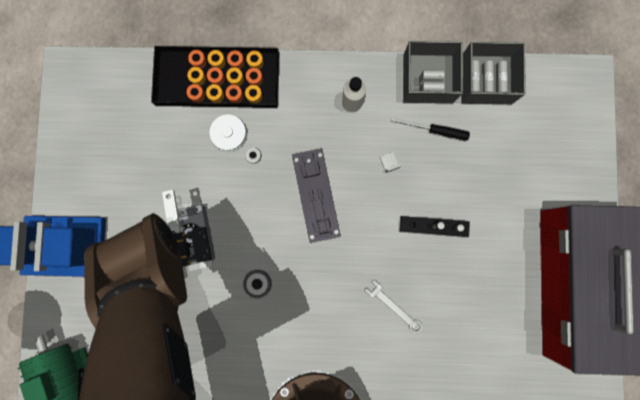

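View pics/s9.png

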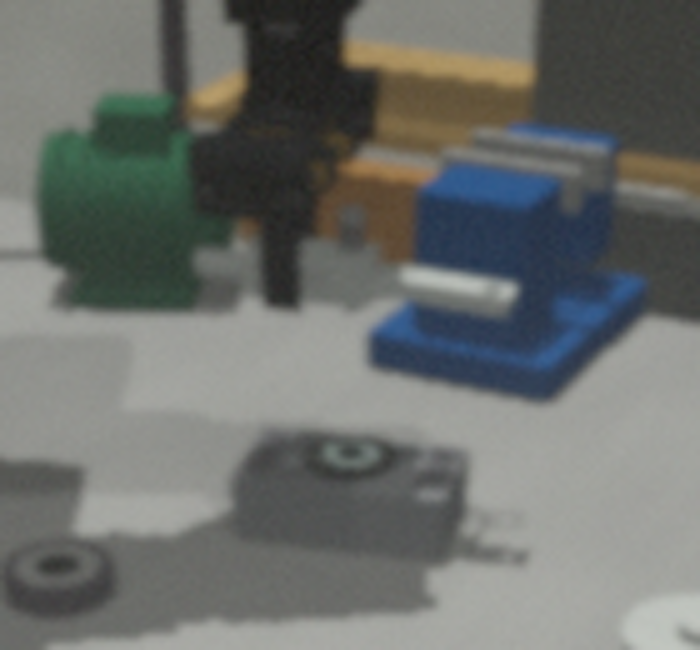

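The fixture is empty, the other two pins are in the rack, and the bracket and collar have not moved. The joint hangs over the lens. I'll check centring and yaw against the camera box visible in the wrist crop.

Run:
```python
import cv2
im=cv2.imread("pics/w9.png");cv2.imwrite("pics/w9c.png",cv2.resize(im[50:245,245:395],None,fx=3,fy=3,interpolation=cv2.INTER_CUBIC))
im=cv2.imread("pics/scene0.png");cv2.imwrite("pics/s0cam.png",cv2.resize(im[135:180,305:375],None,fx=10,fy=10,interpolation=cv2.INTER_CUBIC))
```

```text
(no output)
```

View pics/w9c.png

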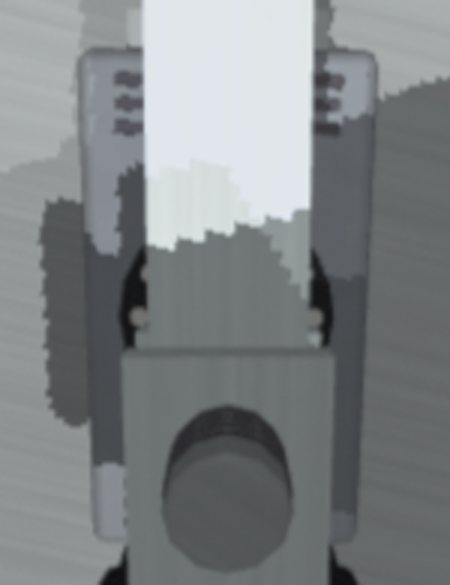

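View pics/s0cam.png

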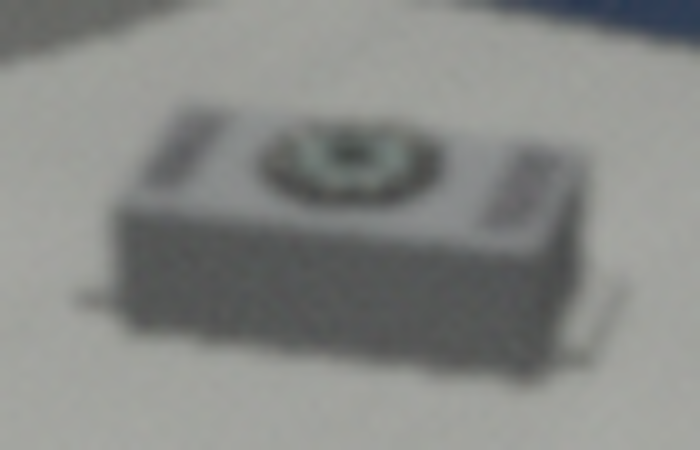

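Run:
```python
from h import *
np.set_printoptions(precision=4,suppress=True)
m=imaging.camera_model("wrist")
c=[ray(m,cr(p,245,50,3),.046) for p in((80,50),(377,52),(356,540),(98,538))]
print(c,np.mean(c,0)); a=(c[0]+c[1]-c[2]-c[3])/2; print(np.linalg.norm(a),np.arctan2(a[1],a[0]))
# clevis front edge top z=.185
e=[ray(m,cr(p,245,50,3),.185) for p in((123,351),(333,351))]
mid=(e[0]+e[1])/2; n=e[1]-e[0]; print(e,np.linalg.norm(n),"yaw",np.arctan2(n[0],-n[1]))
u=np.array([n[1],-n[0],0]);u=-u/np.linalg.norm(u); print(u, "joint",mid-.014*u)
print("head",ray(m,cr((227,506),245,50,3),.211))
s=imaging.camera_model("scene");print("lens s",ray(s,cr((350,155),305,135,10),.05))
# collar ring pts in wrist
r=[ray(m,cr(p,245,50,3),.048) for p in((122,308),(331,308))];print("ring",r,np.mean(r,0))
```

```text
[array([0.5135, 0.3731, 0.046 ]), array([0.5313, 0.2975, 0.046 ]), array([0.3987, 0.266 , 0.046 ]), array([0.3811, 0.3414, 0.046 ])] [0.4561 0.3195 0.046 ]
0.13616013550231978 0.23397888607577738
[array([0.4659, 0.3369, 0.185 ]), array([0.4728, 0.3083, 0.185 ])] 0.029427564907322065 yaw 0.23717572845533128
[ 0.972  0.235 -0.   ] joint [0.4558 0.3193 0.185 ]
head [0.4558 0.3194 0.211 ]
lens s [0.4536 0.3207 0.05  ]
ring [array([0.4505, 0.3484, 0.048 ]), array([0.4642, 0.2919, 0.048 ])] [0.4574 0.3201 0.048 ]
```

In the wrist picture the joint is at (0.4558, 0.3193), the box centre at (0.4561, 0.3195), and the yaws are 0.237 and 0.234. Settle, check that it is still, and hand in.

```bash
python3 -m creep '{"xyz":[[0,0,0],[0,0,0],[0,0,0],[0,0,0],[0,0,0],[0,0,0],[0,0,0],[0,0,0]],"delta_rot":[[0,0,0],[0,0,0],[0,0,0],[0,0,0],[0,0,0],[0,0,0],[0,0,0],[0,0,0]],"jaw":[0,0,0,0,0,0,0,0]}' 60
python3 - <<'E'
from h import *
w=imaging.camera("wrist");p=cv2.imread("pics/w9.png")[:,:,::-1]
print(np.abs(w.astype(int)-p).mean(), bot.get_obs()["joint_vel"].round(4), bot.get_obs()["ee_pos"])
cv2.imwrite("pics/w10.png",w[:,:,::-1])
E
```

```text
clock: 21.32
ee_pos: [0.4163, 0.3095, 0.1617]
tcp_rot: [[0.237, -0.972, 0.0], [-0.972, -0.237, -0.0], [0.0, -0.0, -1.0]]
ft_force: [0.1, 1.0, -2.2]
width: 0.313
0.8130221354166667 [-0.0001  0.0002 -0.0016 -0.0006  0.0001  0.0004] [0.41635237 0.30953711 0.16166919]
```

View pics/w10.png

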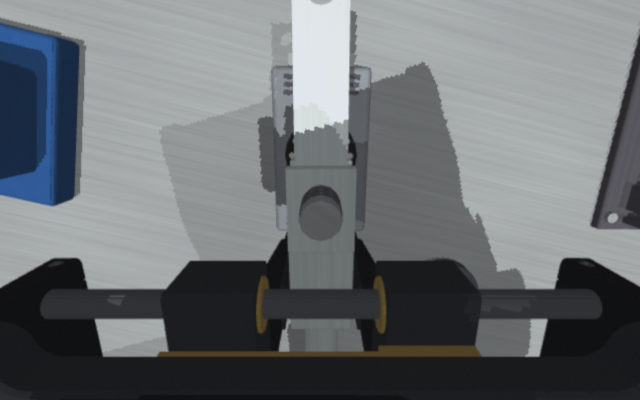

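The view is unchanged and the arm is still: pin head at (321,218), link straight ahead.

```bash
python3 -c "
from rig import bot
print(bot.close_job())"
```

```text
the job is handed in; nothing more can be done
None
```

The job is done and handed in at about 21 s. I pushed the middle-length pin home in the clevis and link (11 N reaction at the expected home height) and let go of it. I then gripped the clevis by its block at 60 N, lifted it with the link on the pin, and am holding it still over the camera.

**Last checks**
- **Centring:** in the wrist picture the joint is at (0.4558, 0.3193) and the camera box centre at (0.4561, 0.3195), within about 0.5 mm.
- **Height and attitude:** by the arm's own pose, the joint is about 0.170 m above the bench, 12 cm above the glass. The tool is vertical, so the block is level, and the pin head is up.
- **Alignment:** the clevis lies at 0.237 rad. The camera's long side is at 0.234 to 0.239 rad.
- **Other parts:** the other two pins are in the rack, and the collar and bracket look unmoved in the top view.

**Disagreement:** the lens estimates from the scene, top and wrist pictures spread by up to about 4 mm. The scene camera put it at (0.4536, 0.3207), and the glass ring seen partly hidden in the wrist picture at (0.457, 0.320). The joint lies between them. No check failed.

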